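Put the stray thread tube back in its bay and close the tray's keeper

TASK

The tray of thread tubes is about to be carried to the sewing room. A full load is two tubes lying side by side in the bay at each end, but one tube has rolled out into the middle: roll it along the tray floor, without lifting it out, into the bay that is one tube short until it rests against the tube there, then fold the wire keeper all the way down so that it holds both bays. Leave the pin tin and the tape measure where they are.

Things in the scene. Friction and masses are not known exactly. Their poses are not given: they have to be found in the camera images.
- tray: Low wooden carrying tray, fixed, 444 (its y) x 168 mm (its x), origin under its centre on the counter, z up; at yaw 0 its x points away from the robot. Inside 424 x 148 mm, plywood floor 6 mm above the counter, long rails 10 mm thick with tops at 32 mm, end walls 72 mm high. Each end is a bay 109 mm long for exactly two tubes lying across the tray (axis along tray x) side by side.
- left_place (a point): Tray floor in the middle of the left (+y) bay's outer place (the one next to the tray's middle), tray y = +129 mm. In one of the two bays the outer place is taken by tube_third, in the other it is empty but for a flat blank paper tag, which is no obstacle: roll over it.
- right_place (a point): The same for the right (-y) bay's outer place, tray y = -129 mm. The inner place of each bay, against the end wall at tray y = +-184 mm, always holds a tube.
- loose_tube: Stray tube of cream thread, 54 mm diameter, 146 mm long with its bare core tip (the thread 134 mm), about 0.11 kg, lying in the middle of the tray about across it, free to roll. Origin at the centre of its foot (the end towards the robot), z along its axis to the tip. The axis lies 27 mm above the tray floor, 33 mm above the counter.
- loose_tube_mid (a point): Point on the loose tube's axis at mid-length, 69 mm from its foot. Pushed from the side at axis height the tube rolls ahead of the fingers. A single push here can let it turn askew; two fingertips spread 60 to 110 mm along it, either side of this point, keep it square. Rolling resistance stops it soon after the push ends.
- tube_left: Same thread tube as loose_tube, same origin and axes. Against the end wall of the left (+y) bay.
- tube_right: Same thread tube as loose_tube, same origin and axes. Against the end wall of the right (-y) bay.
- tube_third: Same thread tube as loose_tube, same origin and axes. In the outer place of one bay, left or right: that bay is full.
- keeper (a joint): Angle of the keeper, a 6 mm wire frame hinged on the far (+x) rail: 0 = down flat on the rails, 1.57 = upright, 2.05 = back stop. Starts raised, held there by a stiff hinge; pulled towards the robot past about 1.1 it falls shut by itself. Its two cross wires (tray y = +-89 mm, 36 mm up when down) clear outer tubes that are home by 10 mm; a tube standing out blocks them.
- keeper_grip (a point): Centre of the black grip sleeve (13 mm thick, 90 mm long along tray y) on the keeper's free bar, 171 mm from the hinge line; with the keeper down it is 92 mm to the robot's side of the tray's centre, 36 mm above the counter; upright it is 207 mm up.
- keeper_hinge (a point): Middle of the keeper's hinge line, which runs along tray y: tray x = +79 mm, 36 mm above the counter.
- pin_tin: Bystander: round red pin tin, 60 mm diameter, 23 mm high, origin under its centre.
- tape_roll: Bystander: rolled yellow tape measure, 59 x 64 mm, 16 mm high, origin under its centre.

How it is judged:
By the outcome, as a careful person would: the job done as asked, in the order asked, and still so for the second after the job is handed in, with the robot touching nothing.
It also fails if it takes over 45 s, if anything falls off the work surface, if the arm or the gripper's body presses on something with over 40 N, if the wrist force passes 120 N, or if a joint passes its speed limit or range.

ROBOT

A 6-joint arm with a two-finger parallel gripper is mounted at the origin on the work surface; the furniture and walls round the work are solid. World frame = base frame: x ahead of the robot, y to its left, z up, the work surface at z = 0. Lengths are in m, angles in degrees, forces in N, time in s.
With the tool pointing down it reaches from about 0.375 to 0.9 m from the base axis. Payload 3.1 kg.
Tool frame: the origin (TCP) lies at the very end of the fingers, on their centre line; the grasp point (between the pads) lies 19 mm behind it; z points along the fingers, y is the line along which they close (so a half turn about z gives the same grasp; the last joint's range is limited). The gripper opens to 87 mm and grips with 3 to 60 N. Pads are 19 mm wide; open, the fingers measure 117 mm over their backs; the gripper's body (75 mm by 190 mm) begins 51 mm behind the grasp point.
Start: joints at [-77.321, 30.224, 82.088, -0, 67.689, -10.227], TCP at [0.243, -0.576, 0.223] pointing down, gripper open.
Joint ranges: [-176.69, 176.69], [-43.24, 126.21], [12.49, 139.97], [-82, 262], [0, 151.66], [-163.58, 163.58]. Speed limits (degrees/s): [159.86, 159.86, 180, 180, 180, 180].

INTERFACE

Orientations are given as a 3x3 rotation matrix whose columns are the frame's x, y, z axes.
In Python, from rig import bot, imaging gives the robot as it stands.
- The arm moves only by the tool drive_tool, never from a script. Its argument "deltas" is text: rows parted by semicolons, each of 5 numbers parted by spaces: the finger opening in mm, from 0 to 87, then the shift along the world's x, y, z in mm, then the turn about the world's z in rad. In form: jaw dx dy dz twist; .... A call has 1 to 12 rows; each row is the pose to reach, as a shift and turn from the pose commanded when the call began; what a row does not reach only later rows make up. A row lasts 1/10 s, in which the tool goes at most 50 mm and 8.59 degrees, less where a joint would pass 70% of its speed; a pose out of reach is approached as far as the arm can. A call with a gripper value outside its range is refused whole. The fingers move at their own pace and stop on an object; the grip force is fixed at half the most. Time passes only in rows, so rows that repeat a pose let the fingers close. It gives the time, the measured TCP pose, the force, the opening and the grip force at its end, in the units of the state.
- bot.read_state(): the state, without advancing time (a new reading comes with each control period).
- imaging.capture(name): name is "side" or "top"; returns the picture (480x640x3 uint8, red, green, blue); there is no depth.
- imaging.camera_model(name): a dict with "fx", "fy", "cx", "cy" (pixels), "T" (4x4, takes a point from camera to world coordinates). Camera axes: x right, y down, z forward; pixel columns grow to the right and rows downward; lengths in m; the calibration is good to about 2 mm. A picture is of the moment at which its call begins. camera_model takes no time and is no camera call.
- bot.hand_in(): hands the job in; it is judged then, once.
The state is a dict: "time_s": time; "joint_positions": joint angles; "qvel": joint speeds; "tau": joint torques, N m; "position": TCP position; "tcp_rot": TCP orientation; "force": force on the tool from outside, world axes, zero at the start; "moment": the same for the moment, N m; "opening": opening from 0.0 (shut) to 1.0 (fully open); "grasp_force": force on a finger pad.
Only numpy, scipy, OpenCV 4.12 (cv2) and the standard library are available. Lean on these libraries where they do the work, as an engineer would, in place of code of your own. Each camera call takes 0.05 s, during which the arm holds its last target. There are 200 camera calls.

## Working session

There is one attempt and no reset: what is moved stays moved. The work goes in short steps, Python scripts to look and compute and a tool call to move; the robot and the scene stay as the last step left them, time stands still between calls to the robot, and variables do not carry over. Pictures are saved under pics/ and viewed, at most 10 in all, crops included, and the job is handed in when it is done.

Besides the shell and the picture viewer there is one more tool, called after ">>>" as name(argument=value, ...) on one line, values as JSON. drive_tool: Moves the arm, as the interface text tells. Its arguments: {"type":"object","properties":{"deltas":{"type":"string"}},"required":["deltas"]}

```bash
mkdir -p pics; cat > h.py <<'E'
import numpy as np, cv2
from rig import bot, imaging
def snap(n,f):
    im=imaging.capture(n); cv2.imwrite('pics/'+f,im[:,:,::-1]); return im
def ray(n,uv,z):
    m=imaging.camera_model(n);T=np.array(m["T"])
    d=T[:3,:3]@np.array([(uv[0]-m["cx"])/m["fx"],(uv[1]-m["cy"])/m["fy"],1]);o=T[:3,3]
    return o+d*(z-o[2])/d[2]
def proj(n,p):
    m=imaging.camera_model(n);T=np.array(m["T"])
    c=T[:3,:3].T@(np.array(p)-T[:3,3]); return np.array([m["fx"]*c[0]/c[2]+m["cx"],m["fy"]*c[1]/c[2]+m["cy"]])
E
python3 - <<'E'
from h import *
for n in("top","side"):
    snap(n,n+'0.png'); m=imaging.camera_model(n); print(n,m["fx"],m["cx"],m["cy"],np.round(m["T"],3).tolist())
s=bot.read_state();print(s["time_s"],s["position"],np.round(s["tcp_rot"],3).tolist())
E
```

```text
top 442.8232773034031 329.7976388071124 237.42815731834438 [[-0.022, -0.996, 0.089, 0.49], [-1.0, 0.024, 0.02, -0.002], [-0.022, -0.088, -0.996, 1.027], [0.0, 0.0, 0.0, 1.0]]
side 590.3445757753929 316.19291444769965 243.14787028252636 [[-0.9, -0.278, 0.336, 0.146], [-0.436, 0.558, -0.706, 0.962], [0.008, -0.782, -0.623, 0.899], [0.0, 0.0, 0.0, 1.0]]
0.1 [ 0.24314488 -0.57504999  0.22166291] [[0.921, 0.389, -0.0], [0.389, -0.921, 0.002], [0.0, -0.002, -1.0]]
```

View pics/top0.png

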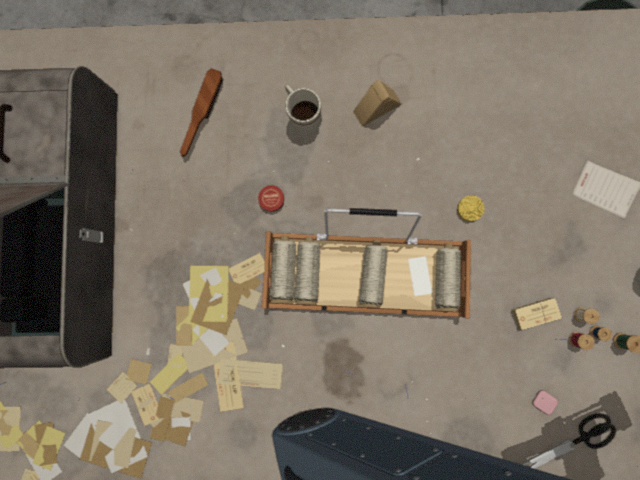

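View pics/side0.png

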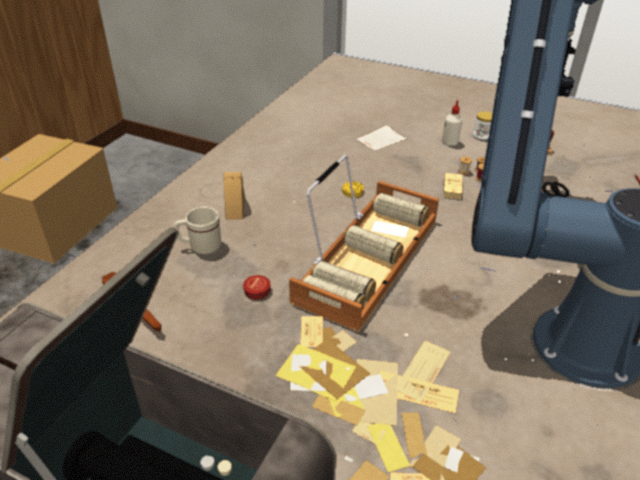

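The top view shows the left bay full, with two tubes at px x≈283 and 307. The loose tube is at (373,275). The right bay has one tube at (448,278) and its empty place carries the tag at (420,276). The keeper is raised, with its grip at about (373,212) in top and (325,173) in side.

```bash
python3 - <<'E'
from h import *
im=cv2.imread('pics/top0.png'); s=cv2.imread('pics/side0.png')
def blk(i,x0,y0,x1,y1):
    m=(i[y0:y1,x0:x1].max(2)<50).astype(np.uint8); v,u=np.nonzero(m); return (u.mean()+x0,v.mean()+y0,u.min()+x0,u.max()+x0,v.min()+y0,v.max()+y0)
a=blk(im,340,203,405,220); b=blk(s,300,155,350,192); print(a,b)
def cr(n,uv):
    o=np.array(imaging.camera_model(n)["T"])[:3,3]; d=ray(n,uv,0)-o; return o,d/np.linalg.norm(d)
o1,d1=cr("top",a[:2]);o2,d2=cr("side",b[:2])
t=np.linalg.lstsq(np.c_[d1,-d2],o2-o1,rcond=None)[0]; print("grip",(o1+t[0]*d1),(o2+t[1]*d2))
for c in [(269,234),(267,311),(468,240),(467,317)]: print("endtop",c,ray("top",c,.072).round(3))
for c in [(323,237),(413,241)]: print("hinge",c,ray("top",c,.036).round(3))
for c in [(374,246),(372,304),(448,249),(448,307)]: print("tube ends",c,ray("top",c,.045).round(3))
c1=im[195:335,250:490]; c2=s[140:330,270:450]
cv2.imwrite('pics/z.png',np.vstack([cv2.resize(c1,(720,420),interpolation=2)]))
E
```

```text
(np.float64(373.921568627451), np.float64(211.83333333333334), np.int64(350), np.int64(395), np.int64(209), np.int64(215)) (np.float64(327.61038961038963), np.float64(171.75324675324674), np.int64(318), np.int64(337), np.int64(163), np.int64(181))
grip [ 0.60980709 -0.06917254  0.20278083] [ 0.6099502  -0.06911925  0.20279729]
endtop (269, 234) [0.586 0.149 0.072]
endtop (267, 311) [0.421 0.155 0.072]
endtop (468, 240) [ 0.563 -0.28   0.072]
endtop (467, 317) [ 0.399 -0.269  0.072]
hinge (323, 237) [0.58  0.033 0.036]
hinge (413, 241) [ 0.566 -0.168  0.036]
tube ends (374, 246) [ 0.556 -0.08   0.045]
tube ends (372, 304) [ 0.429 -0.071  0.045]
tube ends (448, 249) [ 0.546 -0.243  0.045]
tube ends (448, 307) [ 0.419 -0.237  0.045]
```

View pics/z.png

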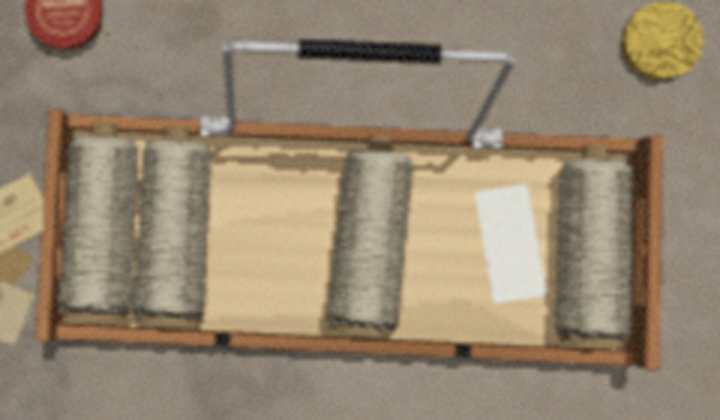

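>>> drive_tool(deltas="65 0 0 80 0; 65 40 100 80 0.15; 65 80 190 80 0.3; 65 120 280 80 0.45; 65 160 370 80 0.6; 65 200 460 80 0.75; 65 236 540 80 0.9; 65 236 561 80 1.05; 65 236 561 80 1.12; 65 236 561 80 1.12; 65 236 561 80 1.12; 65 236 561 80 1.12")

```text
time_s: 1.3
position: [0.4563, -0.069, 0.3015]
tcp_rot: [[0.051, 0.999, -0.0], [0.999, -0.051, 0.0], [-0.0, -0.0, -1.0]]
force: [0.7, -1.0, 0.1]
opening: 0.747
grasp_force: 0.0
```

>>> drive_tool(deltas="65 12 27 0 0; 65 23 54 0 0; 65 23 54 0 0; 65 23 54 0 0")

```text
time_s: 1.7
position: [0.4788, -0.0167, 0.3012]
tcp_rot: [[0.049, 0.999, -0.001], [0.999, -0.049, -0.0], [-0.0, -0.001, -1.0]]
force: [-0.5, -0.9, 0.0]
opening: 0.742
grasp_force: 0.0
```

>>> drive_tool(deltas="65 0 0 -45 0; 65 0 0 -90 0; 65 0 0 -135 0; 65 0 0 -180 0; 65 0 0 -220 0; 65 0 0 -240 0; 65 0 0 -255 0; 65 0 0 -255 0")

```text
time_s: 2.5
position: [0.4775, -0.0181, 0.0447]
tcp_rot: [[0.053, 0.999, -0.005], [0.999, -0.053, 0.001], [0.001, -0.005, -1.0]]
force: [0.8, -0.8, 0.3]
opening: 0.748
grasp_force: 0.0
```

```bash
python3 - <<'E'
from h import *
im=snap("side",'side1f.png'); t=snap("top",'t1f.png')
cv2.imwrite('pics/c1.png',np.vstack([cv2.resize(im[130:340,270:470],(571,600))[:, :,::-1]])) 
cv2.imwrite('pics/c1.png',np.hstack([cv2.resize(im[140:340,280:450],(400,470)),cv2.resize(t[190:330,255:480],(400,249))[np.r_[0:249,[248]*221]]])[:,:,::-1])
E
```

```text
(no output)
```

View pics/c1.png

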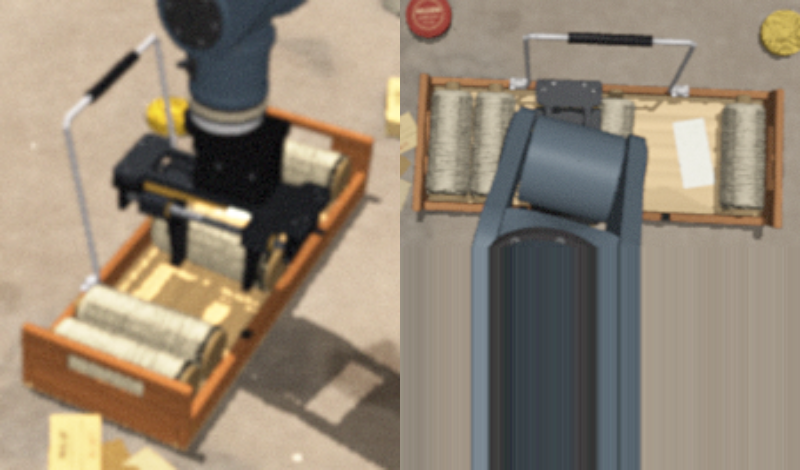

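The side view shows the fingers beside the loose tube, inside the rails and clear of the keeper. Next is the descent and the push.

>>> drive_tool(deltas="65 0 0 -10 0; 65 0 0 -20 0; 65 0 0 -20 0; 65 0 -8 -20 0; 65 -1 -16 -20 0; 65 -1 -24 -20 0; 65 -2 -32 -20 0; 65 -2 -40 -20 0; 65 -3 -48 -20 0; 65 -3 -56 -20 0; 65 -3 -64 -20 0; 65 -4 -72 -20 0")

```text
time_s: 3.8
position: [0.4753, -0.0898, 0.0266]
tcp_rot: [[0.051, 0.999, 0.0], [0.999, -0.051, -0.0], [-0.0, 0.0, -1.0]]
force: [-0.1, -0.5, 0.6]
opening: 0.743
grasp_force: 0.0
```

>>> drive_tool(deltas="65 0 -8 0 0; 65 -1 -16 0 0; 65 -1 -24 0 0; 65 -2 -32 0 0; 65 -2 -38 0 0; 65 -2 -43 0 0; 65 -2 -48 0 0; 65 -2 -48 0 0")

```text
time_s: 4.6
position: [0.4734, -0.1377, 0.0266]
tcp_rot: [[0.052, 0.999, 0.001], [0.999, -0.052, -0.0], [-0.0, 0.001, -1.0]]
force: [0.8, -0.8, 0.4]
opening: 0.75
grasp_force: 0.0
```

```bash
python3 - <<'E'
from h import *
im=snap("side",'side2f.png'); t=snap("top",'t2f.png')
cv2.imwrite('pics/c2.png',np.hstack([cv2.resize(im[140:340,280:450],(400,470)),cv2.resize(t[190:330,255:480],(400,249))[np.r_[0:249,[248]*221]]])[:,:,::-1])
E
```

```text
(no output)
```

View pics/c2.png

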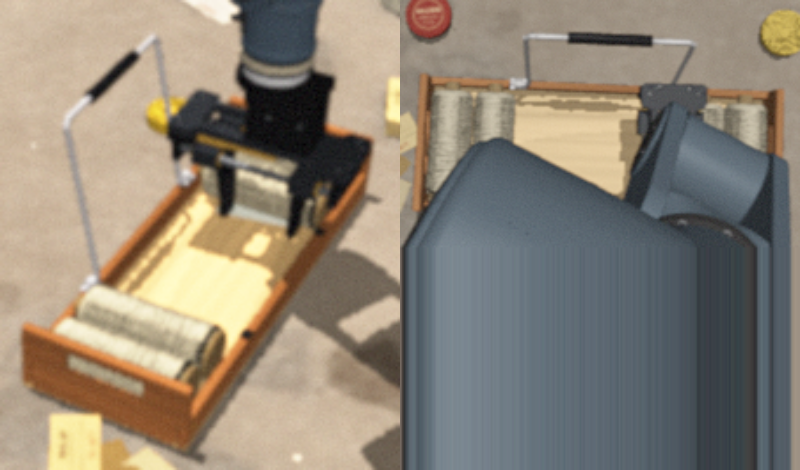

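The tube is square and just short of home. I'll push on gently until there is contact force.

>>> drive_tool(deltas="65 0 -4 0 0; 65 0 -8 0 0; 65 -1 -11 0 0; 65 -1 -11 0 0")

```text
time_s: 5.1
position: [0.4721, -0.1485, 0.0266]
tcp_rot: [[0.052, 0.999, 0.0], [0.999, -0.052, -0.0], [-0.0, 0.0, -1.0]]
force: [0.4, 0.4, 0.0]
opening: 0.75
grasp_force: 0.0
```

>>> drive_tool(deltas="65 0 -3 0 0; 65 0 -3 0 0")

```text
time_s: 5.3
position: [0.4718, -0.151, 0.0265]
tcp_rot: [[0.051, 0.999, -0.001], [0.999, -0.051, 0.001], [0.0, -0.001, -1.0]]
force: [-0.4, 0.9, -0.7]
opening: 0.744
grasp_force: 0.1
```

>>> drive_tool(deltas="65 0 -3 0 0; 65 0 -3 0 0")

```text
time_s: 5.5
position: [0.471, -0.1518, 0.0262]
tcp_rot: [[0.054, 0.999, -0.002], [0.999, -0.054, 0.004], [0.004, -0.003, -1.0]]
force: [2.1, 7.8, 0.4]
opening: 0.746
grasp_force: 3.7
```

Contact force is 7.8 N with the tube at about its home position. I'll back off and lift.

>>> drive_tool(deltas="65 0 5 0 0; 65 0 12 0 0; 65 1 20 0 0; 65 2 35 0 0; 65 2 35 40 0; 65 2 35 85 0; 40 2 35 130 0; 0 2 45 175 0; 0 2 60 220 0; 0 2 80 265 0; 0 2 80 280 0; 0 2 80 280 0")

```text
time_s: 6.7
position: [0.4755, -0.0732, 0.3095]
tcp_rot: [[0.049, 0.999, 0.007], [0.999, -0.049, -0.003], [-0.002, 0.007, -1.0]]
force: [-0.4, -0.0, 0.9]
opening: 0.286
grasp_force: 0.0
```

```bash
python3 - <<'E'
from h import *
im=snap("side",'side3f.png'); t=snap("top",'t3f.png')
cv2.imwrite('pics/c3.png',np.hstack([cv2.resize(im[140:340,280:450],(400,470)),cv2.resize(t[190:330,255:480],(400,249))[np.r_[0:249,[248]*221]]])[:,:,::-1])
E
```

```text
(no output)
```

View pics/c3.png

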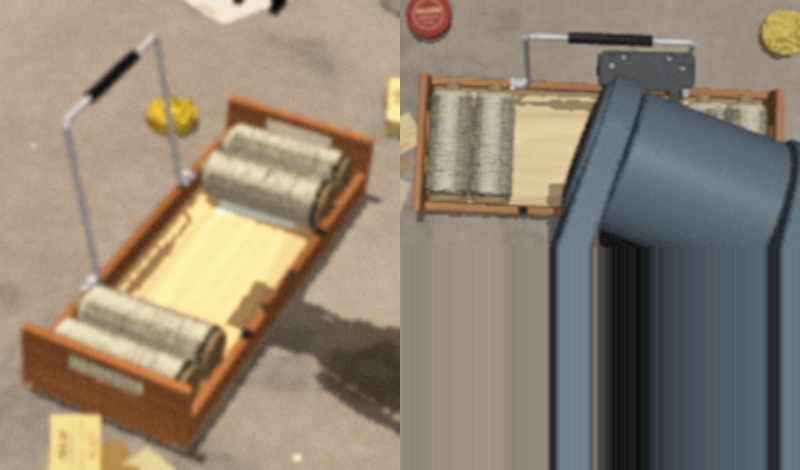

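The loose tube now lies against the right tube, square and home. Next is the keeper: bring the closed fingers behind the grip.

>>> drive_tool(deltas="0 45 0 0 0; 0 90 0 0 0; 0 135 0 0 0; 0 185 0 0 0; 0 185 0 0 0; 0 185 0 -40 0; 0 185 0 -80 0; 0 185 0 -115 0; 0 185 0 -135 0; 0 185 0 -135 0; 0 185 0 -135 0")

```text
time_s: 7.9
position: [0.658, -0.074, 0.1703]
tcp_rot: [[0.051, 0.999, -0.003], [0.999, -0.051, 0.001], [0.001, -0.003, -1.0]]
force: [-0.4, 0.1, 1.0]
opening: 0.009
grasp_force: 0.0
```

>>> drive_tool(deltas="0 -10 0 0 0; 0 -20 1 0 0; 0 -30 1 0 0; 0 -40 2 0 0; 0 -50 2 0 0; 0 -60 3 0 0; 0 -70 3 0 0; 0 -80 4 0 0")

```text
time_s: 8.7
position: [0.5781, -0.0701, 0.1715]
tcp_rot: [[0.051, 0.999, -0.0], [0.999, -0.051, -0.0], [-0.0, -0.0, -1.0]]
force: [0.2, 0.3, 1.0]
opening: 0.004
grasp_force: 0.3
```

>>> drive_tool(deltas="0 -12 0 0 0; 0 -24 1 0 0; 0 -36 2 0 0; 0 -48 2 0 0; 0 -60 3 0 0; 0 -72 3 0 0; 0 -84 4 0 0; 0 -92 4 0 0; 0 -92 4 0 0; 0 -92 4 0 0")

```text
time_s: 9.7
position: [0.4875, -0.0662, 0.1718]
tcp_rot: [[0.051, 0.999, 0.001], [0.999, -0.051, -0.0], [-0.0, 0.001, -1.0]]
force: [0.2, 0.2, -0.1]
opening: 0.006
grasp_force: 0.0
```

```bash
python3 - <<'E'
from h import *
im=snap("side",'side4f.png'); t=snap("top",'t4f.png')
cv2.imwrite('pics/c4.png',np.hstack([cv2.resize(im[140:340,280:450],(400,470)),cv2.resize(t[190:330,255:480],(400,249))[np.r_[0:249,[248]*221]]])[:,:,::-1])
E
```

```text
(no output)
```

View pics/c4.png

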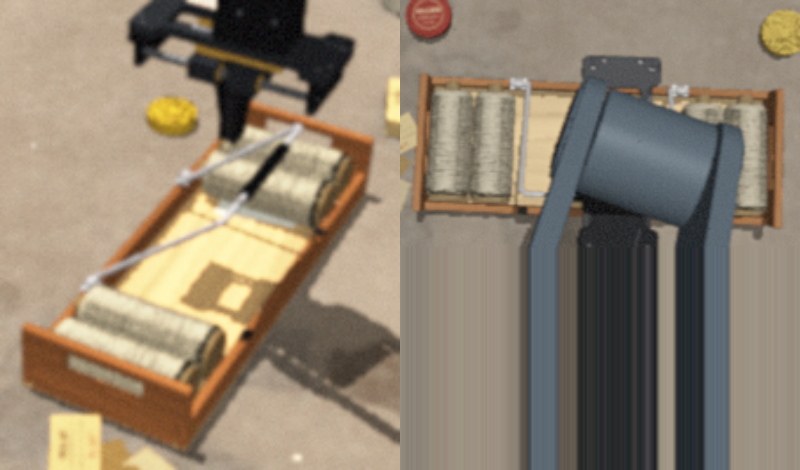

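The keeper is on its way down, still partly raised. I'll lift clear, give it time and look again.

>>> drive_tool(deltas="0 0 0 40 0; 0 0 0 80 0; 0 0 0 100 0; 0 0 0 100 0; 0 0 0 100 0; 0 0 0 100 0; 0 0 0 100 0; 0 0 0 100 0; 0 0 0 100 0; 0 0 0 100 0")

```text
time_s: 10.8
position: [0.487, -0.066, 0.2712]
tcp_rot: [[0.051, 0.999, -0.001], [0.999, -0.051, 0.0], [0.0, -0.001, -1.0]]
force: [-0.6, -0.0, -0.4]
opening: 0.004
grasp_force: 0.0
```

```bash
python3 - <<'E'
from h import *
im=snap("side",'side5f.png')
print(proj("side",[.400,-.056,.036]), proj("side",[.40,-.012,.036]), proj("side",[.4,-.1,.036]))
cv2.imwrite('pics/c5.png',cv2.resize(im[140:340,280:450],(510,600),interpolation=2)[:,:,::-1])
E
```

```text
[407.39846887 259.26363357] [400.92873664 270.70638803] [413.5754073  248.33873169]
```

View pics/c5.png

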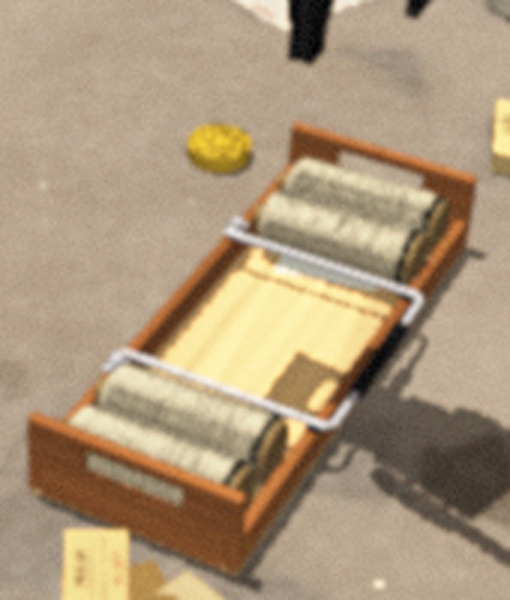

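The picture shows the keeper flat on the rails. The grip is at about (407,259) px, matching the predicted down position of (407.4,259.3). Both bays are full and held, and the robot is clear.

```bash
python3 -c "
from rig import bot
print(bot.hand_in())"
```

```text
the job is handed in; nothing more can be done
None
```

The stray tube is rolled home against the right-bay tube, the keeper is folded flat over both bays, the pin tin and tape measure were not touched, and the job was handed in at about 11 s.

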